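# True up a hinged frame corner with a held square

## Robot

A 6-joint arm with a two-finger parallel gripper is mounted at the origin on a cart in front of the work surface, level with it; the furniture and walls round the work are solid. World frame = base frame: x ahead of the robot, y to its left, z up, the work surface at z = 0. Lengths are in m, angles in rad, forces in N, time in s.
With the tool pointing down it reaches from about 0.225 to 0.875 m from the base axis. Payload 3.4 kg.
Tool frame: the origin (TCP) lies between the finger pads; the fingertips stand 19 mm ahead of it and the grasp point (between the pads) is the TCP; z points along the fingers, y is the line along which they close (so a half turn about z gives the same grasp; the last joint's range is limited). The gripper opens to 85 mm and grips with 20 to 120 N. Pads are 22 mm wide; open, the fingers measure 114 mm over their backs; the gripper's body (76 mm by 85 mm) begins 54 mm behind the grasp point. The pads swing forward as they close: fully open they stand 13 mm farther back than shut.
Start: joints at [1.025, 0.276, 1.505, -0, 1.361, -0.121], TCP at [0.237, 0.524, 0.225] pointing down, gripper open.
Joint ranges: [-2.89, 2.89], [-0.75, 2.08], [0.22, 2.7], [-1.18, 4.32], [0.11, 2.71], [-2.7, 2.7]. Speed limits (rad/s): [2.57, 2.57, 3.14, 3.14, 3.14, 3.14].

## Interface

Orientations are given as a unit quaternion [w, x, y, z].
In Python, from rig import get_state, imaging, ticket gives the robot as it stands. The module is installed in compiled form; this text tells all that it offers.
- The arm moves only by the shell command python3 -m inch 'ROWS' [FORCE]. ROWS is JSON, a list of rows, each an object with "claw": the opening, from -1 (shut) to 1 (fully open); "travel": the shift along the world's x, y, z in units of 200 mm (1.0 is 200 mm), a list of three; "turn": the turn about the world's z in units of 180 degrees (1.0 is 180 degrees). A call has 1 to 5 rows; each row is the pose to reach, as a shift and turn from the pose commanded when the call began, turning the shorter way round; what a row does not reach only later rows make up. A row lasts 1/10 s, in which the tool goes at most 50 mm and 8.59 degrees, less where a joint would pass 70% of its speed; a pose out of reach is approached as far as the arm can. A call with a number of a shift or a turn outside -1 to 1 is refused whole. A call with a gripper value outside its range is refused whole. The fingers move at their own pace and stop on an object; FORCE is the grip in N (left out, the last holds). Time passes only in rows, so rows that repeat a pose let the fingers close. It gives the time, the measured TCP pose, the force, the opening and the grip force at its end, in the units of the state.
- get_state(): the state, without advancing time (a new reading comes with each control period).
- imaging.get_image(name): name is "scene" or "top"; returns the picture (400x640x3 uint8, red, green, blue); there is no depth.
- imaging.camera_params(name): a dict with "camera_matrix" (3x3 intrinsics, pixels), "k1" (the pictures are not rectified: a ray, as slopes to the right and down, at radius r is drawn at 1 + k1 r^2 times it, then the intrinsics apply), "cam_to_world" (4x4, takes a point from camera to world coordinates). Camera axes: x right, y down, z forward; pixel columns grow to the right and rows downward; lengths in m; the calibration is good to about 2 mm. A picture is of the moment at which its call begins. camera_params takes no time and is no camera call.
- ticket.sign_off(): hands the job in; it is judged then, once.
The state is a dict: "clock": time; "qpos": joint angles; "qd": joint speeds; "effort": joint torques, N m; "position": TCP position; "ee_rot": TCP orientation; "contact_force": force on the tool from outside, world axes, zero at the start; "moment": the same for the moment, N m; "width": finger opening in m; "gripper_force": force on a finger pad.
Only numpy, scipy, OpenCV 4.12 (cv2) and the standard library are available. Lean on these libraries where they do the work, as an engineer would, in place of code of your own. Each camera call takes 0.05 s, during which the arm holds its last target. There are 200 camera calls.

## Task

The hinged corner of the steel frame leans in. Pick the aluminium square off its board by the black grip, push its two outer edges into the corner so that the swinging rail opens to a right angle and the square bears flush, with no gap, on the fixed rail and on the swinging rail at once; keep it pressed gently on both (about 8 to 14 N on each, never 20 N) for a second. Then lay the square flat back on its board and leave the corner square. Move the rail only with the square and leave the other parts where they are.

Things in the scene. Friction and masses are not known exactly. Their poses are not given: they have to be found in the camera images.
- frame: Dark steel frame corner, bolted to the counter. Origin on the counter at the inner corner, on the vertical hinge axis; the inside of the corner is its quadrant -x, -y. A 7 mm pin stands on the axis and a hinge plate with a nut lies on top at the corner, to 39 mm high, reaching 7 mm in over the inside.
- fixed_rail (a point): Fixed rail of the frame, 30 mm square tube, 30 mm high, origin and axes those of the frame: it runs from y = -6 to -140 mm, with its inner face in the plane x = 0, looking to -x. Smooth oiled steel (friction with the square about 0.2).
- hinged_rail (a point): Swinging rail, tube like the fixed one, 2 to 29 mm above the counter. Origin on the hinge axis at counter level; it runs from its x = -6 to -140 mm, with its inner face in its plane y = 0, looking to its -y. At a right angle its axes are those of the frame; at the start it leans in, its free end up to 18 mm towards the inside. Oiled like the other.
- swing_rail (a joint): Angle of the swinging rail, rad: 0 = right angle, negative = leaning into the corner (at the start), positive = opened too far. Stiff by friction (0.7 N m), stays where left: it turns for 6 N at 120 mm from the hinge (sliding friction adds 2 to 3 N to the push felt) or 17 N at 40 mm; so with the square flush on the fixed rail a push of 10 to 15 N brings it to a right angle and no further.
- square_grip (a point): Centre of the black upright grip of the loose aluminium square (about 0.3 kg), 38 mm above the square's underside. The grip is 16 mm thick along the square's direction (1, 1) (grasp it across this), 50 mm long along (-1, 1), and free from 14 to 56 mm above the underside. Axes of the square: those of the frame when it is seated, and this point then lies at -45, -45 mm in the frame.
- square_corner (a point): Outer corner of the square, at the level of its underside, 45, 45 mm from the grip; axes of the square. Its legs, 14 mm thick, 26 mm wide and 120 mm long, run from here along -x and -y; the two outer edges that bear lie in the planes x = 0 and y = 0 of this point, each from 40 to 120 mm from it (the heel is cut back, clear of the pin).
- edge_end_fixed (a point): Far end of the square's bearing edge that meets the fixed rail, at half its thickness: 0, -120, 7 mm from the square's outer corner in the square's axes. Seated flush it lies on the fixed rail's inner face.
- edge_end_swing (a point): Far end of the square's bearing edge that meets the swinging rail, at half its thickness: -120, 0, 7 mm from the square's outer corner in the square's axes. Seated flush it lies on the swinging rail's inner face.
- board: Plywood board 170 x 170 x 12 mm, fixed on the counter, on which the square lies at the start. Origin at the centre of its underside; its top is 12 mm above the counter.
- bearing: Steel bearing ring 52 mm across, 15 mm high, on the counter; bystander. Origin under its centre.
- pulley: Grooved grey pulley 62 mm across, 30 mm high, on the counter; bystander. Origin under its centre.
- spring: Coil spring 32 mm across, 46 mm high, standing on the counter; bystander. Origin under its centre.
- cylinder_part: Rusty brake cylinder 98 mm long, 34 mm thick, lying on the counter; bystander. Origin under its centre.
Things that resemble listed ones, but are neither listed nor needed, are in the scene too. There is more than one size of the part that bears square_grip; the job needs the larger.

How it is judged:
On the way, in this order (a step that is already met when the one before it is completed fails the run):
1. the square is lifted off its board (distance of square_grip from where it was at the start of the episode above 0.03 m), for 0.1 s.
2. the square is held 0.8 s flush on both rails at once: over 5 N on each, gaps under 2 mm at the ends of its edges and 3 mm at the corner, the swinging rail within 0.02 rad of a right angle (contact force between square and fixed_rail above 5 N and contact force between square and hinged_rail above 5 N and value of joint swing_rail between -0.02 and 0.02 rad and x of edge_end_fixed in the frame of frame between -0.002 and 0.002 m and y of edge_end_swing in the frame of hinged_rail between -0.002 and 0.002 m and horizontal distance between square_corner and frame below 0.003 m), for 0.8 s.
At the end, for the whole second after the job is handed in: The swinging rail stands within 0.02 rad of a right angle, and the square lies flat on its board (underside within 4 mm of the board's top, tilt under 0.05 rad, grip within 60 mm of the board's centre) (value of joint swing_rail between -0.02 and 0.02 rad and z of square_corner in the frame of board between 0.008 and 0.015 m and horizontal distance between square_grip and board below 0.06 m and angle between square_grip's own z axis and vertical below 0.05 rad); the robot touches nothing.
It fails at once if the square presses a rail with more than 20 N (contact force between square and fixed_rail above 20 N or contact force between square and hinged_rail above 20 N).
It fails at once if the gripper pushes the frame or its rail (over 2 N) (contact force between any of the fingers, the arm and frame above 2 N).
It fails at once if a bystander is moved more than 20 mm (distance of any of bearing, pulley, spring, cylinder_part from where it was at the start of the episode above 0.02 m).
It also fails if it takes over 67 s, if anything falls off the work surface, if the arm or the gripper's body presses on something with over 40 N, if the wrist force passes 120 N, or if a joint passes its speed limit or range.

## Working session

There is one attempt and no reset: what is moved stays moved. The work goes in short steps, Python scripts to look and compute and a shell command to move; the robot and the scene stay as the last step left them, time stands still between calls to the robot, and variables do not carry over. Pictures are saved under pics/ and viewed, at most 10 in all, crops included, and the job is handed in when it is done.

```bash
mkdir -p pics; python3 - <<'E'
from rig import get_state, imaging
import cv2
print(get_state())
for n in("scene","top"):
    cv2.imwrite(f"pics/{n}0.png",imaging.get_image(n)[:,:,::-1]); print(n,imaging.camera_params(n))
E
```

```text
{'clock': 0.0, 'qpos': array([ 1.02501227e+00,  2.76595045e-01,  1.50613392e+00, -1.70119368e-05,
        1.36068724e+00, -1.21017203e-01]), 'qd': array([-0.00048995,  0.0010466 ,  0.0006933 , -0.0004981 , -0.00130647,
       -0.00209516]), 'effort': array([ 5.64604397e-04, -4.16771686e+01, -2.45799476e+01, -2.40059071e-04,
        1.10100769e-02, -2.98179444e-06]), 'position': array([0.23670109, 0.52343131, 0.22393937]), 'ee_rot': array([-2.90525887e-04,  2.10788542e-01,  9.77531257e-01, -8.64287791e-04]), 'contact_force': array([-0.90896019,  0.50938289, -0.03503145]), 'moment': array([-0.03833595,  0.07204137, -0.07018309]), 'gripper_force': 0.0, 'width': 0.0852636834402745}
scene {'camera_matrix': array([[393.23970118,   0.        , 314.98734024],
       [  0.        , 393.23970118, 194.64857942],
       [  0.        ,   0.        ,   1.        ]]), 'k1': -0.013172994272205996, 'cam_to_world': array([[ 0.87809588, -0.22301426,  0.42333469,  0.12877291],
       [-0.47805284, -0.37131569,  0.79598376, -0.53118161],
       [-0.02032491, -0.90132641, -0.43266338,  0.50748016],
       [ 0.        ,  0.        ,  0.        ,  1.        ]])}
top {'camera_matrix': array([[474.27637006,   0.        , 321.93775827],
       [  0.        , 474.27637006, 188.96783715],
       [  0.        ,   0.        ,   1.        ]]), 'k1': -0.047270803636072826, 'cam_to_world': array([[-0.00669775, -0.99563084,  0.09313633,  0.41553746],
       [-0.99988279,  0.00795031,  0.01308404,  0.2400408 ],
       [-0.01376734, -0.09303778, -0.99556739,  1.54111445],
       [ 0.        ,  0.        ,  0.        ,  1.        ]])}
```

View pics/top0.png

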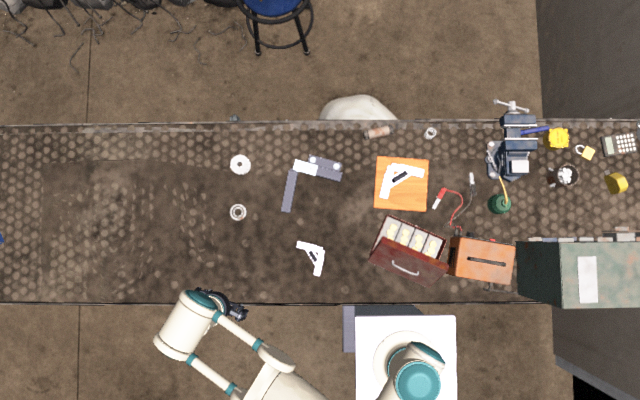

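View pics/scene0.png

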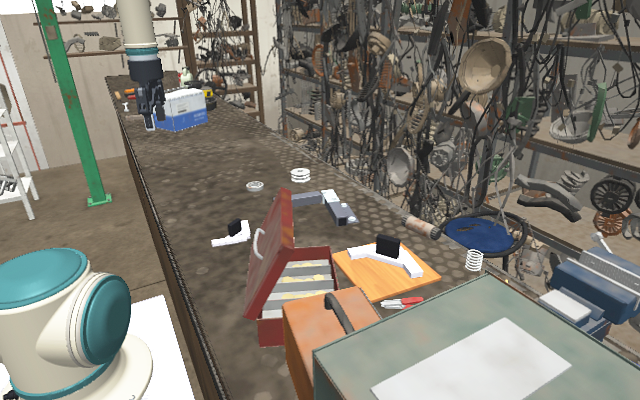

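Top view: the orange board with a square lies at about (402,183) and another square lies on bare counter at about (313,257). The frame corner is at about (297,165), the pulley at (240,164), the bearing at (238,212), the cylinder at (377,132) and the spring at (431,132). Next, one enlarged crop of the frame and both squares.

```bash
cat > h.py <<'E'
import numpy as np, cv2
from rig import get_state, imaging
def ray(n,uv):
    p=imaging.camera_params(n);K=p["camera_matrix"];T=p["cam_to_world"]
    uv=np.atleast_2d(np.array(uv,float))
    d=cv2.undistortPoints(uv[:,None],K,np.array([p["k1"],0,0,0,0.]))[:,0]
    return T[:3,3],np.c_[d,np.ones(len(d))]@T[:3,:3].T
def onz(n,uv,z):
    o,d=ray(n,uv); return o+d*((z-o[2])/d[:,2])[:,None]
def proj(n,P):
    p=imaging.camera_params(n);T=np.linalg.inv(p["cam_to_world"])
    return cv2.projectPoints(np.atleast_2d(P).astype(float),cv2.Rodrigues(T[:3,:3])[0],T[:3,3],p["camera_matrix"],np.array([p["k1"],0,0,0,0.]))[0][:,0]
E
python3 - <<'E'
import cv2,numpy as np
t=cv2.imread("pics/top0.png")
c=lambda x,y,w,h,s:cv2.resize(t[y:y+h,x:x+w],None,fx=s,fy=s,interpolation=cv2.INTER_CUBIC)
a=np.hstack([c(277,150,66,66,6),c(370,152,66,66,6)])
b=np.hstack([c(285,235,50,33,6),np.zeros((198,492,3),np.uint8)])
cv2.imwrite("pics/crop0.png",np.vstack([a,b]))
E
```

```text
(no output)
```

View pics/crop0.png

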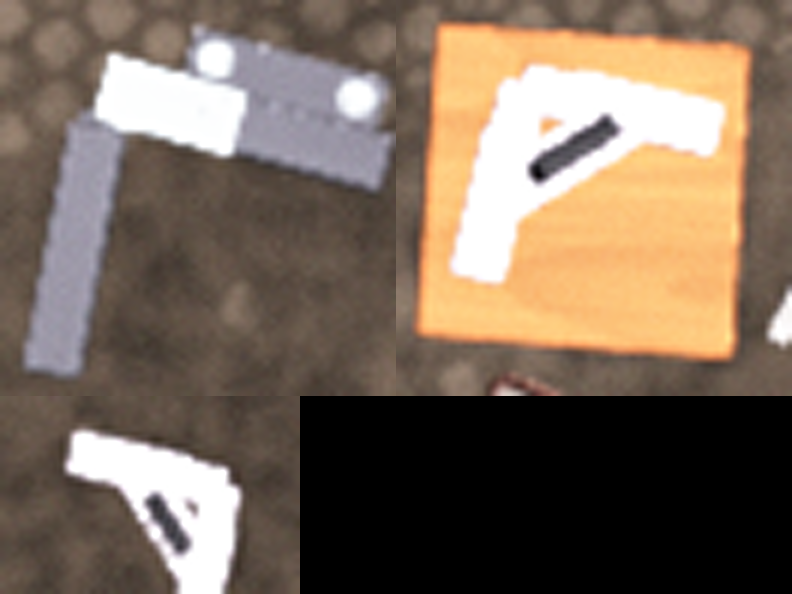

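Candidates for the square are A, on the orange board at (402,183), with legs about 36 px, and B, on the counter at (313,257), with legs about 27 px. A fits: it is the larger one and lies on the board, and the crop confirms it. The crop also shows the frame's white plate at (306,168), the fixed rail running right and the swinging rail running down. Next I fit the edges.

```bash
cat >> h.py <<'E'
from scipy.ndimage import map_coordinates
def edge(img,a,b,half=4,n=40,show=False):
    """sub-pixel strongest edge near segment a-b; returns fitted end points (pixels)"""
    g=img.astype(float).mean(2);a,b=np.array(a,float),np.array(b,float)
    t=(b-a)/np.linalg.norm(b-a);nn=np.array([-t[1],t[0]])
    s=np.arange(-half,half+.01,.25);L=np.linspace(0,np.linalg.norm(b-a),n)
    P=a+L[:,None,None]*t+s[None,:,None]*nn
    v=map_coordinates(g,[P[...,1],P[...,0]],order=1)
    if show: print(np.round(v.mean(0)[::2]).astype(int))
    w=np.abs(np.gradient(v,axis=1)); k=w.argmax(1)
    o=[]
    for i in range(n):
        q=slice(max(0,k[i]-6),k[i]+7);o.append((w[i,q]*s[q]).sum()/w[i,q].sum())
    o=np.array(o);m=np.median(o);ok=abs(o-m)<1.5
    c=np.polyfit(L[ok],o[ok],1)
    print("edge rms px",np.std(o[ok]-np.polyval(c,L[ok])).round(2),ok.sum())
    return np.array([a+nn*np.polyval(c,0),b+nn*np.polyval(c,L[-1])])
def avg(n,k=6): return np.mean([imaging.get_image(n).astype(float) for _ in range(k)],0)
def isect(A,B):
    (p,q),(r,s)=A[:,:2],B[:,:2]; M=np.c_[q-p,-(s-r)]
    return p+np.linalg.solve(M,r-p)[0]*(q-p)
ang=lambda A:np.degrees(np.arctan2(*(A[1]-A[0])[[1,0]]))
E
python3 - <<'E'
from h import *
t=avg("top")
S1=onz("top",edge(t,(400,164.5),(423,168.9),show=1),.026)  # along -y : bears on fixed
S2=onz("top",edge(t,(385,175),(380,195),show=1),.026)      # along -x
print("S1",S1,"-y ang",ang(S1)+90,"S2",S2,"-x ang",ang(S2)-180)
c=isect(S1,S2);print("square corner",c)
e=edge(t,(320,176.5),(338,181),show=1)
for z in(0,.03): F=onz("top",e,z);print("F",z,F,ang(F)+90)
e2=edge(t,(296.2,180),(291.5,208),show=1)
for z in(0,.03):
    H=onz("top",e2,z);print("H",z,H,ang(H)-180)
    for z2 in(0,.03): print(" corner F z",z2,isect(onz("top",e,z2),H))
# black grip
g=t.max(2)<90;m=np.zeros_like(g);m[165:190,388:415]=1
n,l,s,cc=cv2.connectedComponentsWithStats((g&m).astype(np.uint8))
for i in range(1,n):
    if s[i,4]>10:
        ys,xs=np.where(l==i);print("grip",cc[i],s[i],cv2.minAreaRect(np.c_[xs,ys].astype(np.float32)),onz("top",cc[i],.012+.056))
# board
hsv=cv2.cvtColor(t.astype(np.uint8),cv2.COLOR_RGB2HSV)
b=((hsv[...,0]<25)&(hsv[...,1]>90)&(hsv[...,2]>150)).astype(np.uint8);b[:,:365]=0;b[:,440:]=0;b[:145]=0;b[216:]=0
ys,xs=np.where(b);r=cv2.minAreaRect(np.c_[xs,ys].astype(np.float32));print("board",r,onz("top",r[0],.012),onz("top",cv2.boxPoints(r),.012))
E
```

```text
[196 196 196 197 201 213 230 246 253 255 255 255 255 255 255 255 255]
edge rms px 0.11 40
[255 255 255 255 255 255 255 255 255 251 235 212 196 190 190 191 191]
edge rms px 0.11 40
S1 [[ 0.63974352  0.00679607  0.026     ]
 [ 0.62162312 -0.06629676  0.026     ]] -y ang -13.923452509461995 S2 [[0.60190909 0.06134322 0.026     ]
 [0.53734956 0.0778336  0.026     ]] -x ang -14.328631500882068
square corner [0.65020784 0.04900632]
[158 159 160 161 161 154 137 113  87  71  67  69  71  72  72  73  73]
edge rms px 0.1 40
F 0 [[0.603046   0.26577159 0.        ]
 [0.5863326  0.20739867 0.        ]] -15.977532436530879
F 0.03 [[0.59939587 0.2652707  0.03      ]
 [0.58300783 0.2080341  0.03      ]] -15.977532436530964
[ 74  75  77  78  80  80  81  81  88 104 125 144 157 162 161 160 159]
edge rms px 0.11 40
H 0 [[0.59016555 0.34606648 0.        ]
 [0.49900878 0.36399907 0.        ]] -11.12925733781671
 corner F z 0 [0.62412341 0.3393862 ]
 corner F z 0.03 [0.62080369 0.34003926]
H 0.03 [[0.58676616 0.34400253 0.03      ]
 [0.49738389 0.36158604 0.03      ]] -11.12925733781671
 corner F z 0 [0.62338271 0.33679923]
 corner F z 0.03 [0.62006298 0.3374523 ]
grip [398.56521739 176.17391304] [393 172  13  10  23] ((398.6972961425781, 176.08377075195312), (2.426208257675171, 14.99837875366211), 53.97262954711914) [[0.59158747 0.01967706 0.068     ]]
board ((407.0434265136719, 183.69613647460938), (65.57502746582031, 53.26270294189453), 3.900493860244751) [[ 0.57353422 -0.01563121  0.012     ]] [[ 0.49555321  0.09748359  0.012     ]
 [ 0.66866379  0.0827774   0.012     ]
 [ 0.65232465 -0.13011478  0.012     ]
 [ 0.47946207 -0.11316603  0.012     ]]
```

```bash
python3 -m inch '[{"claw":1,"travel":[1,-0.7,0],"turn":-0.193},{"claw":1,"travel":[1,-0.7,0],"turn":-0.193},{"claw":1,"travel":[1,-0.7,0],"turn":-0.193},{"claw":1,"travel":[1,-0.7,0],"turn":-0.193},{"claw":1,"travel":[1,-0.7,0],"turn":-0.193}]' 40
python3 -m inch '[{"claw":1,"travel":[0.79,-0.9,0],"turn":0},{"claw":1,"travel":[0.79,-0.9,0],"turn":0},{"claw":1,"travel":[0.79,-0.9,0],"turn":0},{"claw":1,"travel":[0.79,-0.9,0],"turn":0},{"claw":1,"travel":[0.79,-0.9,0],"turn":0}]'
python3 -m inch '[{"claw":1,"travel":[0,-0.93,0],"turn":0},{"claw":1,"travel":[0,-0.93,0],"turn":0},{"claw":1,"travel":[0,-0.93,-0.35],"turn":0},{"claw":1,"travel":[0,-0.93,-0.35],"turn":0},{"claw":1,"travel":[0,-0.93,-0.35],"turn":0}]'
python3 -c "
from rig import get_state as g
s=g();print(s['qpos'],s['ee_rot'],s['position'])"
```

```text
clock: 0.9
position: [0.4388, 0.3824, 0.225]
ee_rot: [0.0, 0.494, 0.869, 0.0]
contact_force: [-0.5, 0.0, 0.1]
width: 0.0852
gripper_force: 0.0
clock: 1.4
position: [0.5968, 0.2014, 0.2248]
ee_rot: [0.0, 0.494, 0.87, 0.0]
contact_force: [0.2, 1.0, -0.1]
width: 0.0856
gripper_force: 0.0
clock: 1.9
position: [0.5924, 0.0141, 0.1513]
ee_rot: [-0.003, 0.495, 0.869, -0.002]
contact_force: [-0.6, 0.9, -0.2]
width: 0.0853
gripper_force: 0.0
[-0.09247105  0.35415269  1.57743997 -0.00200528  1.21668388 -0.62759033] [-0.00265654  0.49469537  0.86905951 -0.00223463] [0.5923927  0.01406114 0.1512625 ]
```

```bash
python3 -m inch '[{"claw":1,"travel":[0,0,-0.25],"turn":0},{"claw":1,"travel":[0,0,-0.4],"turn":0},{"claw":1,"travel":[0,0,-0.525],"turn":0},{"claw":1,"travel":[0,0,-0.525],"turn":0},{"claw":1,"travel":[0,0,-0.525],"turn":0}]'
python3 -m inch '[{"claw":-1,"travel":[0,0,0],"turn":0},{"claw":-1,"travel":[0,0,0],"turn":0},{"claw":-1,"travel":[0,0,0],"turn":0},{"claw":-1,"travel":[0,0,0],"turn":0},{"claw":-1,"travel":[0,0,0],"turn":0}]' 60
python3 -m inch '[{"claw":-1,"travel":[0,0,0],"turn":0},{"claw":-1,"travel":[0,0,0],"turn":0},{"claw":-1,"travel":[0,0,0],"turn":0}]' 60
```

```text
clock: 2.4
position: [0.5956, 0.0185, 0.0504]
ee_rot: [0.0, 0.493, 0.87, 0.0]
contact_force: [0.7, -0.2, -0.3]
width: 0.0853
gripper_force: 0.0
clock: 2.9
position: [0.5951, 0.0178, 0.0506]
ee_rot: [0.0, 0.493, 0.87, 0.0]
contact_force: [3.0, -0.4, -2.7]
width: 0.0142
gripper_force: 60.9
clock: 3.2
position: [0.5951, 0.0179, 0.0506]
ee_rot: [0.0, 0.493, 0.87, 0.0]
contact_force: [-1.5, 0.2, 5.9]
width: 0.0139
gripper_force: 61.6
```

```bash
python3 -m inch '[{"claw":-1,"travel":[0,0,0.1],"turn":0},{"claw":-1,"travel":[0,0,0.25],"turn":0},{"claw":-1,"travel":[0,0,0.4],"turn":0},{"claw":-1,"travel":[0,0,0.4],"turn":-0.0106},{"claw":-1,"travel":[0,0,0.4],"turn":-0.0106}]' 60
python3 -m inch '[{"claw":-1,"travel":[-0.05,0.15,0],"turn":0},{"claw":-1,"travel":[-0.12,0.35,0],"turn":0},{"claw":-1,"travel":[-0.2,0.55,0],"turn":0},{"claw":-1,"travel":[-0.25,0.75,0],"turn":0},{"claw":-1,"travel":[-0.27,0.9,0],"turn":0}]'
python3 -m inch '[{"claw":-1,"travel":[0,0.2,0],"turn":0},{"claw":-1,"travel":[0,0.35,0],"turn":0},{"claw":-1,"travel":[0,0.47,0],"turn":0},{"claw":-1,"travel":[0,0.47,0],"turn":0},{"claw":-1,"travel":[0,0.47,0],"turn":0}]'
python3 - <<'E'
from h import *
for n in("scene","top"):
    t=imaging.get_image(n)[:,:,::-1]
    cv2.imwrite(f"pics/{n}1.png",t)
a=cv2.imread("pics/scene1.png")[120:270,200:400];b=cv2.imread("pics/top1.png")[120:270,250:450]
cv2.imwrite("pics/c1.png",np.hstack([cv2.resize(x,None,fx=2*1.0,fy=2.0,interpolation=cv2.INTER_CUBIC) for x in(a,b)]))
print(get_state()["position"],get_state()["ee_rot"],get_state()["contact_force"])
E
```

```text
clock: 3.7
position: [0.5949, 0.018, 0.1299]
ee_rot: [0.0, 0.507, 0.862, 0.0]
contact_force: [-0.2, -0.1, -4.1]
width: 0.0142
gripper_force: 60.5
clock: 4.2
position: [0.538, 0.1998, 0.1279]
ee_rot: [-0.002, 0.507, 0.862, -0.001]
contact_force: [0.5, -0.9, -3.5]
width: 0.0141
gripper_force: 60.5
clock: 4.7
position: [0.5397, 0.2918, 0.128]
ee_rot: [-0.001, 0.507, 0.862, -0.002]
contact_force: [0.1, -0.5, -3.8]
width: 0.0146
gripper_force: 60.5
[0.54021126 0.29085622 0.12862197] [-6.22798318e-04  5.07470160e-01  8.61668178e-01 -1.26485259e-03] [ 0.79765881 -0.65199471 -3.37188183]
```

View pics/c1.png

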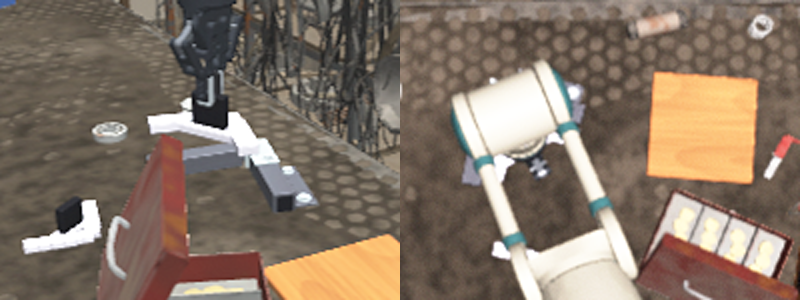

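The left half (scene) shows the square hanging level over the frame's inner side. The right half (top) shows the board now empty. Next I descend inside the corner.

```bash
python3 -m inch '[{"claw":-1,"travel":[0,0,-0.12],"turn":0},{"claw":-1,"travel":[0,0,-0.25],"turn":0},{"claw":-1,"travel":[0,0,-0.36],"turn":0},{"claw":-1,"travel":[0,0,-0.43],"turn":0},{"claw":-1,"travel":[0,0,-0.43],"turn":0}]'
python3 - <<'E'
from h import *
import time
s=get_state();print(s["position"],s["contact_force"],s["moment"])
t=imaging.get_image("scene");cv2.imwrite("pics/scene2.png",t[:,:,::-1])
cv2.imwrite("pics/c2.png",cv2.resize(t[150:250,250:380,::-1],None,fx=6,fy=6,interpolation=cv2.INTER_CUBIC))
c=np.array([.6225,.3385]);th=np.radians(-16);R=np.array([[np.cos(th),-np.sin(th)],[np.sin(th),np.cos(th)]])
for y in(-60,-140): 
  for z in(0,.03): print(y,z,proj("scene",np.r_[c+R@[0,y/1e3],z]))
t=cv2.imread("pics/top1.png")
hsv=cv2.cvtColor(t,cv2.COLOR_BGR2HSV)
b=((hsv[...,0]<25)&(hsv[...,1]>110)&(hsv[...,2]>150)).astype(np.uint8);b[:,:365]=0;b[:,432:]=0;b[:145]=0;b[213:]=0
k=max(cv2.findContours(b,0,1)[0],key=cv2.contourArea);r=cv2.minAreaRect(k);print("board",r,onz("top",r[0],.012))
E
```

```text
clock: 5.3
position: [0.5391, 0.2898, 0.0413]
ee_rot: [-0.002, 0.508, 0.861, -0.003]
contact_force: [0.1, 0.5, -3.0]
width: 0.0143
gripper_force: 60.4
[0.53907741 0.28978541 0.04129269] [ 0.08255376  0.52223455 -2.99320857] [ 0.01500109 -0.00033822 -0.01780202]
-60 0 [[330.13934673 212.86576123]]
-60 0.03 [[330.09883604 203.0112352 ]]
-140 0 [[338.06902014 227.34801615]]
-140 0.03 [[338.13094253 216.98005954]]
board ((401.0295715332031, 183.39974975585938), (53.53480529785156, 53.03596115112305), 3.9004933834075928) [[0.57465425 0.00383433 0.012     ]]
```

View pics/c2.png

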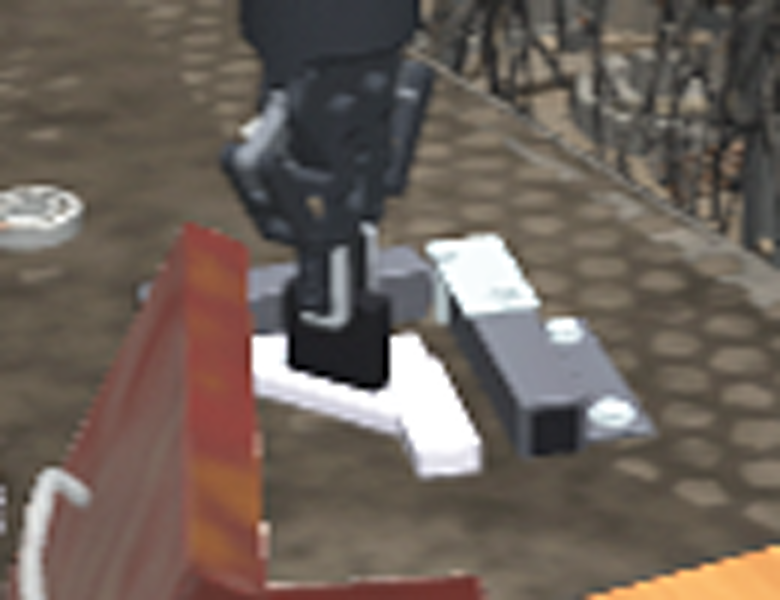

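The crop shows the square inside the corner with its edge parallel to the fixed rail and clear of both rails. The rail's free end is at crop (525,450). Now I approach the fixed rail with a force check.

```bash
cat > chk.py <<'E'
# prints force/position in frame axes; exit 1 if a push exceeds the given limits (N): chk.py FX FY
import sys,numpy as np
from rig import get_state
s=get_state();th=np.radians(-16);R=np.array([[np.cos(th),-np.sin(th)],[np.sin(th),np.cos(th)]])
f=R.T@s["contact_force"][:2];p=R.T@(s["position"][:2]-[.6225,.3385])*1e3;q=s["ee_rot"]
yaw=np.degrees(2*np.arctan2(q[2],q[1]))-135
print("t%.1f f %.1f %.1f z%.1f Mz %.2f | p %.2f %.2f z%.1f yaw %.2f w%.1f"%(s["clock"],*f,s["contact_force"][2],s["moment"][2],*p,s["position"][2]*1e3,yaw,s["width"]*1e3))
sys.exit(int(-f[0]>float(sys.argv[1]) or -f[1]>float(sys.argv[2])))
E
python3 -m inch '[{"claw":-1,"travel":[0.03,-0.009,0.01],"turn":0},{"claw":-1,"travel":[0.05,-0.0145,0.01],"turn":0},{"claw":-1,"travel":[0.0675,-0.0193,0.01],"turn":0},{"claw":-1,"travel":[0.0675,-0.0193,0.01],"turn":0}]' >/dev/null
python3 chk.py 4 4 && python3 -m inch '[{"claw":-1,"travel":[0.005,-0.0014,0],"turn":0},{"claw":-1,"travel":[0.005,-0.0014,0],"turn":0}]' >/dev/null
python3 chk.py 4 4 && python3 -m inch '[{"claw":-1,"travel":[0.005,-0.0014,0],"turn":0},{"claw":-1,"travel":[0.005,-0.0014,0],"turn":0}]' >/dev/null
python3 chk.py 4 4 && python3 -m inch '[{"claw":-1,"travel":[0.005,-0.0014,0],"turn":0},{"claw":-1,"travel":[0.005,-0.0014,0],"turn":0}]' >/dev/null
python3 chk.py 4 4 && python3 -m inch '[{"claw":-1,"travel":[0.005,-0.0014,0],"turn":0},{"claw":-1,"travel":[0.005,-0.0014,0],"turn":0}]' >/dev/null
python3 chk.py 4 4
```

```text
t5.8 f 0.0 0.0 z-3.1 Mz 0.01 | p -50.16 -66.89 z46.6 yaw -16.02 w13.9
t6.0 f -0.5 0.6 z-3.3 Mz 0.01 | p -50.46 -67.21 z45.9 yaw -15.98 w14.6
t6.2 f 0.1 0.1 z-3.6 Mz -0.01 | p -49.39 -67.16 z45.8 yaw -15.98 w14.7
t6.3 f -0.3 0.2 z-4.4 Mz -0.02 | p -48.22 -67.18 z45.8 yaw -15.99 w14.5
t6.5 f -1.4 0.2 z-3.1 Mz -0.03 | p -47.99 -67.34 z45.6 yaw -16.00 w14.0
```

```bash

python3 -m inch '[{"claw":-1,"travel":[0.0025,-0.0007,-0.005],"turn":0},{"claw":-1,"travel":[0.0025,-0.0007,-0.005],"turn":0}]' >/dev/null
python3 chk.py 5 4 && python3 -m inch '[{"claw":-1,"travel":[0.0025,-0.0007,0],"turn":0},{"claw":-1,"travel":[0.0025,-0.0007,0],"turn":0}]' >/dev/null
python3 chk.py 5 4 && python3 -m inch '[{"claw":-1,"travel":[0.0025,-0.0007,0],"turn":0},{"claw":-1,"travel":[0.0025,-0.0007,0],"turn":0}]' >/dev/null
python3 chk.py 5 4 && python3 -m inch '[{"claw":-1,"travel":[0.0025,-0.0007,0],"turn":0},{"claw":-1,"travel":[0.0025,-0.0007,0],"turn":0}]' >/dev/null
python3 chk.py 5 4 && python3 -m inch '[{"claw":-1,"travel":[0.0025,-0.0007,0],"turn":0},{"claw":-1,"travel":[0.0025,-0.0007,0],"turn":0}]' >/dev/null
python3 chk.py 5 4 && python3 -m inch '[{"claw":-1,"travel":[0.0025,-0.0007,0],"turn":0},{"claw":-1,"travel":[0.0025,-0.0007,0],"turn":0}]' >/dev/null
python3 chk.py 5 4
```

```text
t6.8 f -3.4 0.5 z-3.5 Mz -0.10 | p -47.84 -67.52 z44.4 yaw -16.00 w14.4
t7.0 f -5.6 -0.8 z-2.8 Mz -0.00 | p -47.69 -67.54 z44.4 yaw -16.00 w13.7
t7.0 f -5.6 -0.8 z-2.8 Mz -0.00 | p -47.69 -67.54 z44.4 yaw -16.00 w13.7
t7.0 f -5.6 -0.8 z-2.8 Mz -0.00 | p -47.69 -67.54 z44.4 yaw -16.00 w13.7
t7.0 f -5.6 -0.8 z-2.8 Mz -0.00 | p -47.69 -67.54 z44.4 yaw -16.00 w13.7
t7.0 f -5.6 -0.8 z-2.8 Mz -0.00 | p -47.69 -67.54 z44.4 yaw -16.00 w13.7
```

```bash

for i in 1; do python3 -m inch '[{"claw":-1,"travel":[0,0,0],"turn":0.0015},{"claw":-1,"travel":[0,0,0],"turn":0.0015},{"claw":-1,"travel":[0,0,0],"turn":0.0015}]' >/dev/null; done
python3 chk.py 9 4 && python3 -m inch '[{"claw":-1,"travel":[0,0,0],"turn":0.0015},{"claw":-1,"travel":[0,0,0],"turn":0.0015},{"claw":-1,"travel":[0,0,0],"turn":0.0015}]' >/dev/null
python3 chk.py 9 4 && python3 -m inch '[{"claw":-1,"travel":[0,0,0],"turn":0.0015},{"claw":-1,"travel":[0,0,0],"turn":0.0015},{"claw":-1,"travel":[0,0,0],"turn":0.0015}]' >/dev/null
python3 chk.py 9 4
```

```text
t7.2 f -4.4 0.2 z-3.1 Mz -0.20 | p -47.68 -67.59 z44.4 yaw -15.76 w13.9
t7.5 f -5.3 -0.1 z-2.7 Mz -0.27 | p -47.74 -67.59 z44.4 yaw -15.51 w14.1
t7.8 f -4.9 0.4 z-3.4 Mz -0.36 | p -47.89 -67.68 z44.4 yaw -15.25 w14.0
```

```bash

python3 -m inch '[{"claw":-1,"travel":[0,0,0],"turn":-0.003},{"claw":-1,"travel":[0.004,-0.0011,0],"turn":-0.003},{"claw":-1,"travel":[0.004,-0.0011,0],"turn":-0.003}]' >/dev/null
python3 chk.py 12 5 && python3 -m inch '[{"claw":-1,"travel":[0.003,0.01,0],"turn":0},{"claw":-1,"travel":[0.0068,0.024,0],"turn":0},{"claw":-1,"travel":[0.0095,0.0337,0],"turn":0},{"claw":-1,"travel":[0.0095,0.0337,0],"turn":0}]' >/dev/null
python3 chk.py 12 5 && python3 -m inch '[{"claw":-1,"travel":[0.0014,0.0048,0],"turn":0},{"claw":-1,"travel":[0.0014,0.0048,0],"turn":0}]' >/dev/null
python3 chk.py 12 5 && python3 -m inch '[{"claw":-1,"travel":[0.0014,0.0048,0],"turn":0},{"claw":-1,"travel":[0.0014,0.0048,0],"turn":0}]' >/dev/null
python3 chk.py 12 5 && python3 -m inch '[{"claw":-1,"travel":[0.0014,0.0048,0],"turn":0},{"claw":-1,"travel":[0.0014,0.0048,0],"turn":0}]' >/dev/null
python3 chk.py 12 5 && python3 -m inch '[{"claw":-1,"travel":[0.0014,0.0048,0],"turn":0},{"claw":-1,"travel":[0.0014,0.0048,0],"turn":0}]' >/dev/null
python3 chk.py 12 5
```

```text
t8.2 f -6.8 0.2 z-2.2 Mz -0.19 | p -47.56 -67.62 z44.4 yaw -15.77 w14.1
t8.6 f -5.1 -0.4 z-3.4 Mz -0.23 | p -47.54 -60.82 z44.1 yaw -15.75 w14.3
t8.8 f -5.3 -1.6 z-3.1 Mz -0.16 | p -47.56 -60.06 z44.1 yaw -15.75 w13.9
t8.9 f -5.8 -1.5 z-4.5 Mz -0.23 | p -47.54 -59.12 z44.1 yaw -15.75 w14.5
t9.2 f -5.0 -0.1 z-2.6 Mz -0.15 | p -47.53 -58.14 z44.1 yaw -15.75 w14.4
t9.3 f -6.1 -1.2 z-3.0 Mz -0.16 | p -47.58 -57.14 z44.0 yaw -15.75 w13.8
```

```bash

python3 -m inch '[{"claw":-1,"travel":[0.0039,0.0041,0],"turn":0},{"claw":-1,"travel":[0.0039,0.0041,0],"turn":0}]' >/dev/null
python3 chk.py 13 9 && python3 -m inch '[{"claw":-1,"travel":[0.0014,0.0048,0],"turn":0},{"claw":-1,"travel":[0.0014,0.0048,0],"turn":0}]' >/dev/null
python3 chk.py 13 9 && python3 -m inch '[{"claw":-1,"travel":[0.0014,0.0048,0],"turn":0},{"claw":-1,"travel":[0.0014,0.0048,0],"turn":0}]' >/dev/null
python3 chk.py 13 9 && python3 -m inch '[{"claw":-1,"travel":[0.0014,0.0048,0],"turn":0},{"claw":-1,"travel":[0.0014,0.0048,0],"turn":0}]' >/dev/null
python3 chk.py 13 9 && python3 -m inch '[{"claw":-1,"travel":[0.0014,0.0048,0],"turn":0},{"claw":-1,"travel":[0.0014,0.0048,0],"turn":0}]' >/dev/null
python3 chk.py 13 9 && python3 -m inch '[{"claw":-1,"travel":[0.0014,0.0048,0],"turn":0},{"claw":-1,"travel":[0.0014,0.0048,0],"turn":0}]' >/dev/null
python3 chk.py 13 9 && python3 -m inch '[{"claw":-1,"travel":[0.0014,0.0048,0],"turn":0},{"claw":-1,"travel":[0.0014,0.0048,0],"turn":0}]' >/dev/null
python3 chk.py 13 9
```

```text
t9.6 f -6.9 -0.1 z-2.9 Mz -0.24 | p -47.47 -56.32 z43.9 yaw -15.75 w14.1
t9.8 f -6.3 -1.8 z-3.3 Mz -0.18 | p -47.49 -55.86 z43.8 yaw -15.74 w14.3
t9.9 f -6.3 -3.3 z-2.7 Mz -0.19 | p -47.53 -55.59 z43.7 yaw -15.71 w13.8
t10.2 f -4.9 -4.6 z-2.5 Mz -0.18 | p -47.62 -55.34 z43.6 yaw -15.69 w14.3
t10.3 f -5.1 -7.0 z-2.1 Mz -0.11 | p -47.71 -55.05 z43.5 yaw -15.67 w14.0
t10.6 f -5.7 -6.8 z-2.3 Mz -0.13 | p -47.78 -54.34 z43.4 yaw -15.66 w14.6
t10.8 f -5.5 -6.8 z-3.0 Mz -0.08 | p -47.81 -53.41 z43.4 yaw -15.66 w13.7
```

```bash

python3 -m inch '[{"claw":-1,"travel":[0.005,-0.0014,0.002],"turn":0},{"claw":-1,"travel":[0.005,-0.0014,0.004],"turn":0}]' >/dev/null
python3 chk.py 13 10 && python3 -m inch '[{"claw":-1,"travel":[0.0014,0.0048,0],"turn":0},{"claw":-1,"travel":[0.0014,0.0048,0],"turn":0}]' >/dev/null
python3 chk.py 13 10 && python3 -m inch '[{"claw":-1,"travel":[0.0024,0.0046,0],"turn":0},{"claw":-1,"travel":[0.0024,0.0046,0],"turn":0}]' >/dev/null
python3 chk.py 13 10 && python3 -m inch '[{"claw":-1,"travel":[0.0024,0.0046,0],"turn":0},{"claw":-1,"travel":[0.0024,0.0046,0],"turn":0}]' >/dev/null
python3 chk.py 13 10 && python3 -m inch '[{"claw":-1,"travel":[0.0014,0.0048,0],"turn":0},{"claw":-1,"travel":[0.0014,0.0048,0],"turn":0}]' >/dev/null
python3 chk.py 13 10
```

```text
t10.9 f -7.4 -5.5 z-5.4 Mz -0.06 | p -47.79 -53.47 z43.5 yaw -15.68 w14.4
t11.2 f -7.1 -7.2 z-3.4 Mz -0.13 | p -47.73 -52.80 z43.6 yaw -15.67 w14.4
t11.3 f -6.2 -6.6 z-3.8 Mz -0.03 | p -47.75 -51.92 z43.6 yaw -15.66 w14.3
t11.6 f -7.9 -6.7 z-3.7 Mz -0.08 | p -47.74 -50.97 z43.6 yaw -15.67 w13.8
t11.8 f -7.3 -6.8 z-4.5 Mz -0.10 | p -47.73 -49.99 z43.5 yaw -15.67 w14.0
```

```bash

python3 -m inch '[{"claw":-1,"travel":[0.0024,0.0046,0],"turn":0},{"claw":-1,"travel":[0.0024,0.0046,0],"turn":0}]' >/dev/null
python3 chk.py 13 9 && python3 -m inch '[{"claw":-1,"travel":[0.0014,0.0048,0],"turn":0},{"claw":-1,"travel":[0.0014,0.0048,0],"turn":0}]' >/dev/null
python3 chk.py 13 9 && python3 -m inch '[{"claw":-1,"travel":[0.0014,0.0048,0],"turn":0},{"claw":-1,"travel":[0.0014,0.0048,0],"turn":0}]' >/dev/null
python3 chk.py 13 9 && python3 -m inch '[{"claw":-1,"travel":[0.0007,0.0024,0],"turn":0},{"claw":-1,"travel":[0.0007,0.0024,0],"turn":0}]' >/dev/null
python3 chk.py 13 9 && python3 -m inch '[{"claw":-1,"travel":[0.0007,0.0024,0],"turn":0},{"claw":-1,"travel":[0.0007,0.0024,0],"turn":0}]' >/dev/null
python3 chk.py 13 9 && python3 -m inch '[{"claw":-1,"travel":[0.0007,0.0024,0],"turn":0},{"claw":-1,"travel":[0.0007,0.0024,0],"turn":0}]' >/dev/null
python3 chk.py 13 9 && python3 -m inch '[{"claw":-1,"travel":[0.0007,0.0024,0],"turn":0},{"claw":-1,"travel":[0.0007,0.0024,0],"turn":0}]' >/dev/null
python3 chk.py 13 9
```

```text
t11.9 f -7.9 -7.3 z-3.3 Mz -0.02 | p -47.68 -49.04 z43.5 yaw -15.67 w14.1
t12.2 f -7.7 -6.5 z-3.2 Mz -0.06 | p -47.70 -48.02 z43.5 yaw -15.67 w13.8
t12.3 f -7.9 -7.6 z-3.7 Mz -0.06 | p -47.72 -47.03 z43.5 yaw -15.67 w14.3
t12.6 f -8.8 -7.2 z-3.2 Mz -0.03 | p -47.68 -46.62 z43.5 yaw -15.67 w14.5
t12.8 f -7.7 -7.8 z-3.9 Mz -0.07 | p -47.69 -46.11 z43.5 yaw -15.67 w14.1
t12.9 f -7.3 -8.0 z-4.9 Mz -0.04 | p -47.71 -45.66 z43.5 yaw -15.67 w14.2
t13.2 f -6.5 -6.1 z-3.1 Mz -0.04 | p -47.70 -45.22 z43.5 yaw -15.67 w14.0
```

```bash

python3 -m inch '[{"claw":-1,"travel":[0.0017,0.0021,0],"turn":0},{"claw":-1,"travel":[0.0017,0.0021,0],"turn":0}]' >/dev/null
python3 chk.py 13 9.5 && python3 -m inch '[{"claw":-1,"travel":[0.0007,0.0024,0],"turn":0},{"claw":-1,"travel":[0.0007,0.0024,0],"turn":0}]' >/dev/null
python3 chk.py 13 9.5 && python3 -m inch '[{"claw":-1,"travel":[0.0007,0.0024,0],"turn":0},{"claw":-1,"travel":[0.0007,0.0024,0],"turn":0}]' >/dev/null
python3 chk.py 13 9.5 && python3 -m inch '[{"claw":-1,"travel":[0.0007,0.0024,0],"turn":0},{"claw":-1,"travel":[0.0007,0.0024,0],"turn":0}]' >/dev/null
python3 chk.py 13 9.5 && python3 -m inch '[{"claw":-1,"travel":[0.0007,0.0024,0],"turn":0},{"claw":-1,"travel":[0.0007,0.0024,0],"turn":0}]' >/dev/null
python3 chk.py 13 9.5
```

```text
t13.3 f -8.6 -7.1 z-4.0 Mz -0.05 | p -47.63 -44.92 z43.4 yaw -15.67 w13.8
t13.6 f -8.3 -8.4 z-3.1 Mz -0.10 | p -47.59 -44.82 z43.4 yaw -15.66 w14.3
t13.8 f -6.4 -8.8 z-2.2 Mz -0.08 | p -47.57 -44.71 z43.4 yaw -15.66 w14.0
t13.9 f -7.6 -9.6 z-2.7 Mz -0.12 | p -47.54 -44.60 z43.3 yaw -15.65 w13.9
t13.9 f -7.6 -9.6 z-2.7 Mz -0.12 | p -47.54 -44.60 z43.3 yaw -15.65 w13.9
```

```bash

python3 -m inch '[{"claw":-1,"travel":[0.0034,0.0011,0.002],"turn":0},{"claw":-1,"travel":[0.0034,0.0011,0.002],"turn":0},{"claw":-1,"travel":[0.0034,0.0011,0.002],"turn":0}]' >/dev/null
python3 chk.py 13 12 && python3 -m inch '[{"claw":-1,"travel":[0.002,0.0015,0],"turn":0},{"claw":-1,"travel":[0.002,0.0015,0],"turn":0},{"claw":-1,"travel":[0.002,0.0015,0],"turn":0}]' >/dev/null
python3 chk.py 13 12 && python3 -m inch '[{"claw":-1,"travel":[0,0,0],"turn":0},{"claw":-1,"travel":[0,0,0],"turn":0},{"claw":-1,"travel":[0,0,0],"turn":0},{"claw":-1,"travel":[0,0,0],"turn":0},{"claw":-1,"travel":[0,0,0],"turn":0}]' >/dev/null
python3 chk.py 14 13 
python3 -m inch '[{"claw":-1,"travel":[0,0,0],"turn":0},{"claw":-1,"travel":[0,0,0],"turn":0},{"claw":-1,"travel":[0,0,0],"turn":0},{"claw":-1,"travel":[0,0,0],"turn":0},{"claw":-1,"travel":[0,0,0],"turn":0}]' >/dev/null
python3 chk.py 14 13
python3 - <<'E'
from h import *
t=imaging.get_image("scene");cv2.imwrite("pics/c3.png",cv2.resize(t[150:250,250:380,::-1],None,fx=6,fy=6,interpolation=cv2.INTER_CUBIC))
E
```

```text
t14.2 f -8.5 -10.1 z-3.2 Mz -0.19 | p -47.45 -44.53 z43.4 yaw -15.66 w14.5
t14.6 f -8.5 -10.6 z-3.2 Mz -0.14 | p -47.37 -44.44 z43.3 yaw -15.66 w14.1
t15.1 f -8.4 -11.1 z-3.0 Mz -0.11 | p -47.40 -44.43 z43.4 yaw -15.66 w13.8
t15.6 f -8.3 -11.2 z-3.0 Mz -0.20 | p -47.40 -44.45 z43.3 yaw -15.66 w13.9
```

View pics/c3.png

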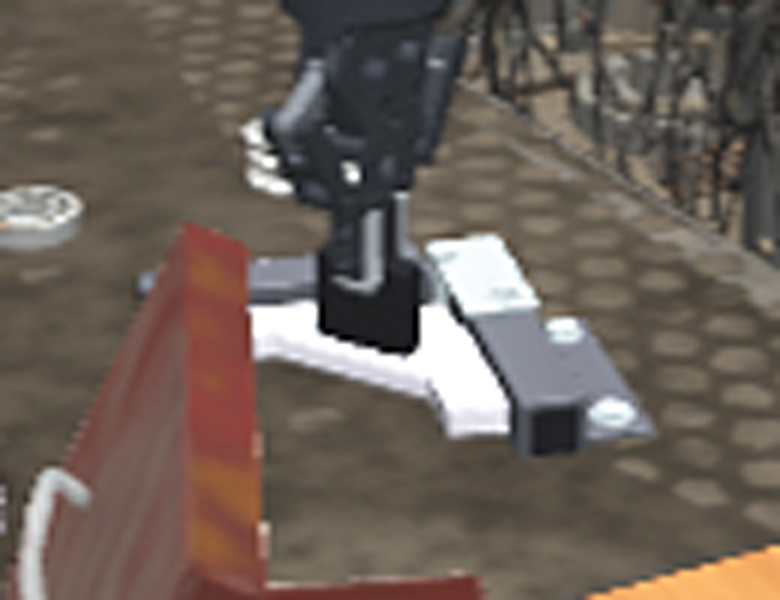

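The crop shows the square's edge lying against the fixed rail all along, its end at crop (510,430), with the far leg at the swinging rail. I add a little more x pressure and hold again.

```bash

python3 -m inch '[{"claw":-1,"travel":[0.003,-0.0009,0],"turn":0},{"claw":-1,"travel":[0.003,-0.0009,0],"turn":0},{"claw":-1,"travel":[0.003,-0.0009,0],"turn":0},{"claw":-1,"travel":[0.003,-0.0009,0],"turn":0},{"claw":-1,"travel":[0.003,-0.0009,0],"turn":0}]' >/dev/null
python3 chk.py 13 12 
python3 -m inch '[{"claw":-1,"travel":[0,0,0],"turn":0},{"claw":-1,"travel":[0,0,0],"turn":0},{"claw":-1,"travel":[0,0,0],"turn":0},{"claw":-1,"travel":[0,0,0],"turn":0},{"claw":-1,"travel":[0,0,0],"turn":0}]' >/dev/null
python3 chk.py 14 13
python3 -m inch '[{"claw":-1,"travel":[0,0,0],"turn":0},{"claw":-1,"travel":[0,0,0],"turn":0},{"claw":-1,"travel":[0,0,0],"turn":0},{"claw":-1,"travel":[0,0,0],"turn":0},{"claw":-1,"travel":[0,0,0],"turn":0}]' >/dev/null
python3 chk.py 14 13
python3 - <<'E'
from h import *
t=avg("top",4);cv2.imwrite("pics/top3.png",t[:,:,::-1])
g=t[150:220,275:345,::-1]
cv2.imwrite("pics/c4.png",cv2.resize(g,None,fx=8,fy=8,interpolation=cv2.INTER_CUBIC))
E
```

```text
t16.1 f -9.3 -10.2 z-2.7 Mz -0.24 | p -47.29 -44.37 z43.3 yaw -15.68 w13.5
t16.6 f -8.9 -10.6 z-3.5 Mz -0.12 | p -47.29 -44.35 z43.3 yaw -15.68 w14.0
t17.1 f -9.0 -11.4 z-2.7 Mz -0.19 | p -47.31 -44.35 z43.3 yaw -15.68 w13.8[ WARN:0@1.601] global loadsave.cpp:1063 imwrite_ Unsupported depth image for selected encoder is fallbacked to CV_8U.
```

View pics/c4.png

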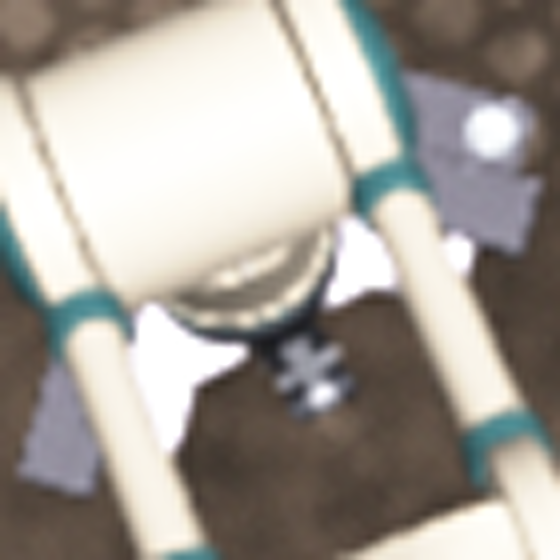

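The top crop shows the arm over the corner. The free end of the swinging rail is visible at crop (20–100,370–490), and I measure it.

```bash
python3 - <<'E' 2>/dev/null
from h import *
a=cv2.imread("pics/top0.png")[:,:,::-1];t=cv2.imread("pics/top3.png")[:,:,::-1]
e=edge(t,(281.5,198),(278.5,207.5),half=3);print(e);L=onz("top",e,.029);print("outer now",L,ang(L)-180)
e=edge(t,(278.5,209.8),(286,211.3),half=3);M=onz("top",e,.029);print("end now",ang(M)+90, isect(L,M))
e=edge(a,(287.5,180),(281.5,209),half=3);L=onz("top",e,.029);print("outer before",ang(L)-180)
e=edge(a,(282,211.5),(289.5,212.7),half=3);M=onz("top",e,.029);print("end before",ang(M)+90,isect(L,M))
E
```

```text
edge rms px 0.15 40
[[280.07039622 197.54854618]
 [277.35425912 207.13818709]]
outer now [[0.53047186 0.39417352 0.029     ]
 [0.49979812 0.40283428 0.029     ]] -15.767073023696213
edge rms px 0.11 40
end now -16.595623321568837 [0.49419563 0.40441614]
edge rms px 0.15 40
outer before -10.907850113807058
edge rms px 0.14 40
end before -9.67803734955801 [0.48836111 0.39318576]
```

The swinging rail is now at -15.8° and the fixed rail at about -15.9°, so the corner is square. Now I back off diagonally and lift.

```bash

python3 -m inch '[{"claw":-1,"travel":[-0.01,-0.0056,0],"turn":0},{"claw":-1,"travel":[-0.03,-0.0168,0],"turn":0},{"claw":-1,"travel":[-0.06,-0.034,0],"turn":0},{"claw":-1,"travel":[-0.0925,-0.052,0],"turn":0},{"claw":-1,"travel":[-0.0925,-0.052,0],"turn":0}]' >/dev/null
python3 -m inch '[{"claw":-1,"travel":[0,0,0.1],"turn":0},{"claw":-1,"travel":[0,0,0.25],"turn":0},{"claw":-1,"travel":[0,0,0.4],"turn":0},{"claw":-1,"travel":[0,0,0.45],"turn":0},{"claw":-1,"travel":[0,0,0.45],"turn":0}]'
python3 chk.py 9 9
```

```text
clock: 18.3
position: [0.5556, 0.3043, 0.1381]
ee_rot: [0.002, 0.505, 0.863, 0.002]
contact_force: [0.9, -0.6, -3.3]
width: 0.0144
gripper_force: 60.6
t18.3 f 1.1 -0.3 z-3.3 Mz 0.01 | p -54.91 -51.29 z138.1 yaw -15.71 w14.4
```

```bash

python3 -m inch '[{"claw":-1,"travel":[0.02,-0.15,0],"turn":0},{"claw":-1,"travel":[0.05,-0.35,0],"turn":0},{"claw":-1,"travel":[0.1,-0.55,0],"turn":0},{"claw":-1,"travel":[0.15,-0.75,0],"turn":0},{"claw":-1,"travel":[0.195,-0.95,0],"turn":0.009}]'>/dev/null
python3 -m inch '[{"claw":-1,"travel":[0,-0.2,0],"turn":0},{"claw":-1,"travel":[0,-0.35,0],"turn":0},{"claw":-1,"travel":[0,-0.48,0],"turn":0},{"claw":-1,"travel":[0,-0.48,0],"turn":0},{"claw":-1,"travel":[0,-0.48,0],"turn":0}]'
python3 - <<'E'
from h import *
t=imaging.get_image("scene");cv2.imwrite("pics/c5.png",cv2.resize(t[170:310,310:460,::-1],None,fx=4,fy=4,interpolation=cv2.INTER_CUBIC))
E
```

```text
clock: 19.3
position: [0.592, 0.0173, 0.1343]
ee_rot: [-0.001, 0.494, 0.87, -0.0]
contact_force: [0.7, 0.3, -4.0]
width: 0.014
gripper_force: 60.5
```

View pics/c5.png

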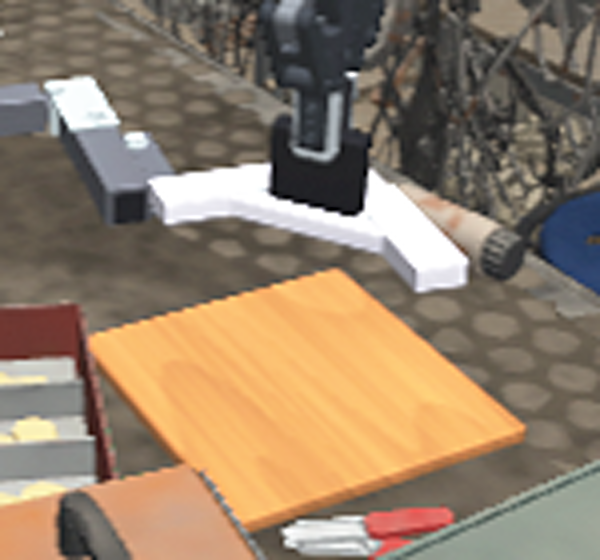

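The square hangs level over the empty board. I lower it.

```bash

python3 -m inch '[{"claw":-1,"travel":[0,0,-0.15],"turn":0},{"claw":-1,"travel":[0,0,-0.28],"turn":0},{"claw":-1,"travel":[0,0,-0.36],"turn":0},{"claw":-1,"travel":[0,0,-0.4],"turn":0},{"claw":-1,"travel":[0,0,-0.4],"turn":0}]'>/dev/null
python3 chk.py 9 9
python3 -m inch '[{"claw":-1,"travel":[0,0,-0.006],"turn":0},{"claw":-1,"travel":[0,0,-0.012],"turn":0},{"claw":-1,"travel":[0,0,-0.012],"turn":0}]'>/dev/null
python3 chk.py 9 9
```

```text
t19.9 f 0.0 -0.7 z-3.2 Mz -0.03 | p 58.67 -315.85 z54.6 yaw -14.03 w14.2
t20.1 f 0.1 -0.2 z-3.3 Mz -0.03 | p 60.45 -316.43 z54.4 yaw -14.09 w14.3
```

```bash

python3 -m inch '[{"claw":-1,"travel":[0,0,-0.005],"turn":0},{"claw":-1,"travel":[0,0,-0.01],"turn":0},{"claw":-1,"travel":[0,0,-0.01],"turn":0},{"claw":-1,"travel":[0,0,-0.01],"turn":0}]'>/dev/null
python3 chk.py 9 9
python3 -m inch '[{"claw":-1,"travel":[0,0,-0.005],"turn":0},{"claw":-1,"travel":[0,0,-0.005],"turn":0},{"claw":-1,"travel":[0,0,-0.005],"turn":0}]'>/dev/null
python3 chk.py 9 9
python3 -c "
from rig import get_state as g
print(g()['contact_force'])"
```

```text
t20.6 f -0.1 0.3 z-2.9 Mz -0.03 | p 59.93 -316.67 z51.6 yaw -14.10 w13.8
t20.9 f 0.5 0.4 z-3.7 Mz 0.01 | p 59.96 -316.62 z50.6 yaw -14.10 w14.5
[ 0.59209875  0.26515954 -3.68902566]
```

```bash

python3 -m inch '[{"claw":-1,"travel":[0,0,-0.003],"turn":0},{"claw":-1,"travel":[0,0,-0.003],"turn":0},{"claw":-1,"travel":[0,0,-0.003],"turn":0}]'>/dev/null
python3 chk.py 9 9
python3 -m inch '[{"claw":-1,"travel":[0,0,-0.004],"turn":0},{"claw":-1,"travel":[0,0,-0.004],"turn":0},{"claw":-1,"travel":[0,0,-0.004],"turn":0}]'>/dev/null
python3 chk.py 9 9
```

```text
t21.1 f -2.2 0.3 z2.2 Mz 0.03 | p 59.98 -316.59 z50.6 yaw -14.09 w14.0
t21.4 f -1.8 -0.6 z7.2 Mz -0.03 | p 60.00 -316.60 z50.6 yaw -14.09 w14.2
```

Down on the board. I release, lift clear and check.

```bash

python3 -m inch '[{"claw":0,"travel":[0,0,0],"turn":0},{"claw":0.5,"travel":[0,0,0],"turn":0},{"claw":1,"travel":[0,0,0],"turn":0},{"claw":1,"travel":[0,0,0],"turn":0},{"claw":1,"travel":[0,0,0],"turn":0}]'
python3 -m inch '[{"claw":1,"travel":[0,0,0.1],"turn":0},{"claw":1,"travel":[0,0,0.3],"turn":0},{"claw":1,"travel":[0,0,0.55],"turn":0},{"claw":1,"travel":[0,0,0.8],"turn":0},{"claw":1,"travel":[0,0,0.8],"turn":0}]'
python3 -m inch '[{"claw":1,"travel":[-0.25,0,0],"turn":0},{"claw":1,"travel":[-0.5,0,0],"turn":0},{"claw":1,"travel":[-0.75,0,0],"turn":0},{"claw":1,"travel":[-0.75,0,0],"turn":0},{"claw":1,"travel":[-0.75,0,0],"turn":0}]'
python3 - <<'E'
from h import *
t=avg("top",4).astype(np.uint8);s=imaging.get_image("scene")
H=onz("top",edge(t,(295.5,180),(288.5,206),half=4),.03);F=onz("top",edge(t,(320,176.5),(338,181)),.03)
print("H",ang(H)-180,"F",ang(F)+90)
a=cv2.resize(t[145:225,270:440,::-1],(800,376),interpolation=cv2.INTER_CUBIC)
b=cv2.resize(s[170:310,230:460,::-1],None,fx=1.6,fy=1.6);p=np.zeros((b.shape[0],800,3),np.uint8);p[:,:b.shape[1]]=b
cv2.imwrite("pics/c6.png",np.vstack([a,p]))
E
```

```text
clock: 21.95
position: [0.5929, 0.0176, 0.0491]
ee_rot: [0.0, 0.493, 0.87, 0.0]
contact_force: [-1.1, 0.5, 0.6]
width: 0.0844
gripper_force: 0.0
clock: 22.45
position: [0.5975, 0.0173, 0.2173]
ee_rot: [0.007, 0.493, 0.87, 0.003]
contact_force: [0.5, -0.0, 0.5]
width: 0.0851
gripper_force: 0.0
clock: 22.95
position: [0.442, 0.0177, 0.2093]
ee_rot: [0.001, 0.493, 0.87, 0.0]
contact_force: [1.1, 0.7, 0.5]
width: 0.0853
gripper_force: 0.0
edge rms px 0.09 40
edge rms px 0.09 40
H -16.279621384311355 F -16.121174258223462
```

View pics/c6.png

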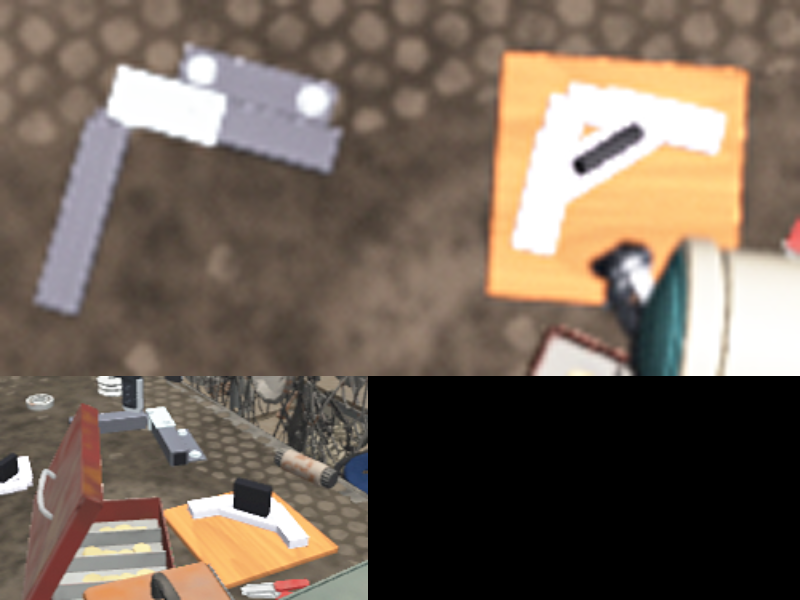

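The picture shows the square flat on its board with its grip at crop (608,148) and the corner at a right angle: swinging rail -16.3°, fixed rail -16.1°. Bystanders in view look unmoved. I raise the arm a little more and hand in.

```bash
python3 -m inch '[{"claw":1,"travel":[0.2,0.15,0.2],"turn":0},{"claw":1,"travel":[0.2,0.3,0.4],"turn":0},{"claw":1,"travel":[0.2,0.3,0.4],"turn":0},{"claw":1,"travel":[0.2,0.3,0.4],"turn":0},{"claw":1,"travel":[0.2,0.3,0.4],"turn":0}]'
python3 -c "
from rig import ticket
print(ticket.sign_off())"
```

```text
clock: 23.7
position: [0.4824, 0.0772, 0.288]
ee_rot: [-0.001, 0.493, 0.87, -0.001]
contact_force: [0.1, 0.0, -0.9]
width: 0.0855
gripper_force: 0.0
the job is handed in; nothing more can be done
None
```

The job is handed in at 23.7 s (no verdict was returned): the square was held flush on both rails at about 9 N and 11 N for over a second, the corner then measured within about 0.2° of a right angle, and the square lies flat on its board with the arm clear.

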